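Move the plug-in keypad to the other drive

TASK

The plug-in keypad is on the wrong drive: hold in the release tab on its side while you pull it straight up out of the large drive, without wrenching it against its catch. Then fit it the same way round into the empty bay of the small drive, pushed fully home and clicked in with the tab sprung back out, let go of it, and leave the other things on the bench where they are.

Things in the scene. Friction and masses are not known exactly. Their poses are not given: they have to be found in the camera images.
- drive_large: Larger of two light-grey frequency inverters lying on their backs, face up; fixed. 250 mm long (x) x 150 wide (y), flat front face 160 mm above the bench; a 4 mm flange sticks out 18 mm at both ends on the bench. Origin: centre of its underside. x points to its upper end (round fan grille), away from the ribbed terminal cover (2.5 mm raised) and cable entries; z up. Holds the keypad at the start.
- drive_small: The smaller inverter, same make and axes, fixed: 180 mm long (x) x 116 wide (y), front face 135 mm above the bench, same flange. Origin: centre of its underside. Its keypad bay is empty at the start.
- bay_large (a point): Centre of the floor of the large drive's keypad bay, 50 mm from the drive's origin along +x, 142 mm above the bench; axes as the drive. Bay: recess 89 mm (x) x 59 (y), 18 deep, so the drive's face is at z = +18 mm here; 4 mm 45-degree chamfer round its mouth. On the -y side the top 7 mm of the wall is a catch lip over a pocket 9 mm deep.
- bay_small (a point): Centre of the floor of the small drive's empty keypad bay, 26 mm from the drive's origin along +x, 117 mm above the bench; bay and axes as for bay_large.
- keypad: Dark-grey plug-in keypad, 86 mm (x) x 56 (y) x 40 high (z), 0.13 to 0.23 kg; display on its +x half, round keys on its -x half. Origin: centre of its underside. Home in a bay, its axes lie along the drive's and its origin on the bay's point, 1.5 mm clear all round, its top 22 mm above the drive's face; latched there with about 1.5 mm of upward play. Foot bevelled 2 mm. Its +y side is a plain wall.
- tab_face (a point): Middle of the release tab's outer face, in the middle of the keypad's -y side: ribbed thumb piece 26 mm (x) x 14 (z: 4 to 18 mm above the drive's face when home), 7.5 mm proud of the side, so 35.5 mm from the keypad's centre. Tab face to opposite +y side: 63.5 mm with the tab out, 57 mm fully in. Axes as the keypad.
- release_tab (a joint): How far the release tab is pushed in (m): 0 = sprung out, 0.0065 = fully in; spring 2 N at first, 6.5 N fully in. Its hook, 5.5 mm proud of the -y side near the underside, holds under the bay's lip until the tab is in 4 to 6 mm. Fitting: lower the keypad with the tab held in, it springs under the lip on release; or push it down with 10 to 20 N, the hook's ramp clicks past the lip.
- screwdriver: Bystander: black-handled screwdriver, 200 mm, lying between the two drives.
- tape_roll: Bystander: roll of black tape, 66 mm across, 19 mm high, lying flat between the drives' far ends.
- contactor: Bystander: contactor 80 x 45 x 86 mm high, left of the drives.
- multimeter: Bystander: multimeter 165 x 78 x 45 mm, lying flat beyond the drives.
- spray_can: Bystander: standing spray can, 66 mm across, 200 mm high, beyond the drives. Origin at its foot.
- carton: Bystander: small carton 120 x 90 x 75 mm, right of the drives.
There are look-alikes about, which are no part of the job. What is shaped like the keypad but red is not meant.

How it is judged (in metres and radians):
On the way:
1. the keypad is held clear above the large drive's bay with its release tab squeezed in (z of keypad in the frame of bay_large above 0.02 m and value of joint release_tab above 0.0045 m and horizontal distance between keypad and bay_large below 0.06 m), for 0.1 s.
At the end, for the whole second after the job is handed in: The keypad sits in the small drive's bay, centred within 3.5 mm, on its floor within 2 mm, level and square to the bay, with its tab on the bay's -y (pocket) side and sprung out to within 1.5 mm of its stop, at rest and released (horizontal distance between keypad and bay_small below 0.0035 m and z of keypad in the frame of bay_small between -0.002 and 0.002 m and angle between the x axis of keypad and the x axis of bay_small, either way round below 0.08 rad and y of tab_face in the frame of bay_small below -0.025 m and angle between keypad's own z axis and vertical below 0.05 rad and value of joint release_tab below 0.0015 m and linear speed of keypad below 0.01 m/s); the robot touches nothing.
It fails at once if the keypad is wrenched up against its catch in the large drive's bay with the tab not pressed in (z of keypad in the frame of bay_large between 0.003 and 0.009 m and horizontal distance between keypad and bay_large below 0.01 m and value of joint release_tab below 0.0025 m and contact force between keypad and drive_large above 30 N).
It fails at once if a bystander is moved by more than 30 mm (distance of any of screwdriver, tape_roll, contactor, multimeter, spray_can, carton from where it was at the start of the episode above 0.03 m).
It also fails if it takes over 43 s, if anything falls off the work surface, if the arm or the gripper's body presses on something with over 40 N, if the wrist force passes 120 N, or if a joint passes its speed limit or range.

ROBOT

A 6-joint arm with a two-finger parallel gripper is mounted at the origin on the work surface. World frame = base frame: x ahead of the robot, y to its left, z up, the work surface at z = 0. Lengths are in mm, angles in degrees, forces in N, time in s.
With the tool pointing down it reaches from about 400 to 825 mm from the base axis. Payload 7 kg.
Tool frame: the origin (TCP) lies midway between the tips of the shut fingers; the grasp point (between the pads) lies bot.grasp_offset behind it (bot.grasp_offset is the distance from the TCP to the grasp point, in mm); z points along the fingers, y is the line along which they close (so a half turn about z gives the same grasp; the last joint's range is limited). The gripper opens to 88 mm and grips with 3 to 60 N. Pads are 19 mm wide; open, the fingers measure 130 mm over their backs; the gripper's body (78 mm by 193 mm) begins 47 mm behind the grasp point.
Start: joints at [-47.722, 20.546, 0.682, 0, -70.136, -16.507], TCP at [293.452, -607.85, 226.561] pointing down, gripper open.
Joint ranges: [-176.03, 176.03], [-82.01, 121.73], [-58.28, 71.71], [-173.87, 95.51], [-174.79, -0.11], [-173.66, 173.66]. Speed limits (degrees/s): [136.94, 136.94, 172.46, 180, 180, 180].

INTERFACE

Orientations are given as [roll, pitch, yaw] about the fixed x, y, z axes, in that order (R = Rz(yaw) Ry(pitch) Rx(roll)).
In Python, from rig import bot, vision gives the robot as it stands.
- The arm moves only by the tool carry_out, never from a script. Its argument "series" is a list of rows, each an object with "translation": the shift along the tool's x, y, z each as a share of 0.02 m, from -1 to 1, a list of three; "rot": the turn, a rotation vector about the tool's x, y, z each as a share of 0.08 rad, from -1 to 1, a list of three. A call has 1 to 8 rows; each row shifts and turns the commanded pose from where the row before left it, along the tool's axes as they then stand; what a row does not reach is not made up. A row lasts 1/12 s, in which the tool goes at most 41.7 mm and 7.16 degrees, less where a joint would pass 70% of its speed; a pose out of reach is approached as far as the arm can. A call with a number of a shift or a turn outside -1 to 1 is refused whole. A call with a gripper value outside its range is refused whole. "grip" is the gripper command: -1 is fully open, 1 is shut, values between are in proportion, set as the call begins (left out, the last holds). The fingers move at their own pace and stop on an object; the grip force is fixed at half the most. Time passes only in rows, so rows that do not move let the fingers close. It gives the time, the measured TCP pose, the force, the opening and the grip force at its end, in the units of the state.
- bot.observe(): the state, without advancing time (a new reading comes with each control period).
- vision.snapshot(name): name is "scene" or "top" or "wrist"; returns the picture (400x640x3 uint8, red, green, blue); there is no depth.
- vision.camera_params(name): a dict with "fovy" (degrees; the focal length in pixels is half the picture's height over the tangent of half this angle, whatever the lens; pixels are square), "cx", "cy" (the principal point, pixels), "k1" (the pictures are not rectified: a ray, as slopes to the right and down, at radius r is drawn at 1 + k1 r^2 times it, then the intrinsics apply), "R" (3x3) and "t" (3): a world point X has camera coordinates R X + t. Camera axes: x right, y down, z forward; pixel columns grow to the right and rows downward; lengths in mm; the calibration is good to about 2 mm. A picture is of the moment at which its call begins: read the wrist's pose just before it. camera_params takes no time and is no camera call; for the wrist camera it gives the pose at the moment of the call.
- bot.hand_in(): hands the job in; it is judged then, once.
Trained networks look in the newest picture that a camera, given by its name, has taken for a name from the list of things; names that differ only in an ending like _2 or _b are one class to them, and where a whole thing is asked for, a point or a joint stands for the part that bears it (a point fixed in the world has none). Each returns a list of dicts, best first, with "confidence" (0 to 1); they miss things now and then, are a little off and sometimes report something else, mostly with a low value. They report only what shows in the picture. A call takes as long as a camera call. They do not tell look-alikes from the thing itself.
- vision.spot_in(camera, query): "location" ([row, column] in pixels, amid what is visible of it).
- vision.outline_of(camera, query): "pixels" (400x640 bool, what is visible of it) and "location" ([row, column] in pixels, amid what is visible of it).
The state is a dict: "t": time; "joints": joint angles; "qvel": joint speeds; "tau": joint torques, N m; "eef_pos": TCP position; "tcp_rot": TCP orientation; "wrist_force": force on the tool from outside, world axes, zero at the start; "torque": the same for the moment, N m; "gripper_width": finger opening in mm; "gripper_force": force on a finger pad.
Only numpy, scipy, OpenCV 4.12 (cv2) and the standard library are available. Lean on these libraries where they do the work, as an engineer would, in place of code of your own. Each camera call takes 0.05 s, during which the arm holds its last target. There are 200 camera calls.

## Working session

There is one attempt and no reset: what is moved stays moved. The work goes in short steps, Python scripts to look and compute and a tool call to move; the robot and the scene stay as the last step left them, time stands still between calls to the robot, and variables do not carry over. Pictures are saved under pics/ and viewed, at most 10 in all, crops included, and the job is handed in when it is done.

Besides the shell and the picture viewer there is one more tool, called after "Call:" by a JSON object that holds its "fn" and its "kwargs". carry_out: Moves the arm, as the interface text tells. Shift numbers are shares of 0.02 m and turn numbers shares of 0.08 rad, none past 1 either way. Its arguments: {"type":"object","properties":{"series":{"type":"array","items":{"type":"object","properties":{"translation":{"type":"array","items":{"type":"number"}},"rot":{"type":"array","items":{"type":"number"}}}}},"grip":{"type":"number"}},"required":["series"]}

```bash
mkdir -p pics; ls; python3 - <<'E'
from rig import bot, vision
import cv2,numpy as np
s=bot.observe(); print(s, bot.grasp_offset)
for n in ("scene","top"):
    im=vision.snapshot(n); cv2.imwrite(f"pics/{n}0.png",im[:,:,::-1])
    c=vision.camera_params(n); print(n,c)
    for q in ("keypad","drive_large","drive_small","tab_face"):
        print(q,[(np.round(d["location"]),round(d["confidence"],2)) for d in vision.spot_in(n,q)][:4])
E
```

```text
pics
{'t': 0.0, 'joints': array([-4.77201384e+01,  2.05901339e+01,  6.33758549e-01, -2.03085217e-02,
       -7.01350627e+01, -1.65053209e+01]), 'qvel': array([-0.0557678 ,  0.06321493,  0.00979386, -0.04184383,  0.1421733 ,
       -0.12765936]), 'tau': array([ 6.34924309e-04, -5.82719564e+01,  2.93068618e+01,  6.99757889e+00,
        6.84404396e-03, -1.67775456e-04]), 'eef_pos': array([ 293.26009831, -607.4263659 ,  225.63665975]), 'tcp_rot': array([ 1.79906905e+02, -7.67582799e-03, -1.54232369e+02]), 'wrist_force': array([0.48181609, 0.19997879, 0.14980032]), 'torque': array([ 0.0411854 ,  0.04252542, -0.01388343]), 'gripper_force': 0.0, 'gripper_width': 87.35559105709999} 18.8
scene {'fovy': 51.68791310400067, 'cx': 325.2222269935431, 'cy': 193.26388543364908, 'k1': -0.014843363779276288, 'R': array([[-0.5015261 ,  0.86484951, -0.02251425],
       [ 0.61891297,  0.34048098, -0.70782727],
       [-0.60449839, -0.36892821, -0.70602668]]), 't': array([ 292.8817218 , -230.28182159, 1539.30054184])}
keypad [(array([243., 421.]), 0.91), (array([231., 503.]), 0.72)]
drive_large [(array([259., 417.]), 0.97)]
drive_small [(array([181., 293.]), 0.86), (array([235., 405.]), 0.26)]
tab_face [(array([266., 254.]), 0.7), (array([181., 296.]), 0.68)]
top {'fovy': 46.32112736271459, 'cx': 327.8975304881891, 'cy': 198.41796694435195, 'k1': 0.031353937761740135, 'R': array([[ 0.01284297, -0.99978388,  0.01634754],
       [-0.99208707, -0.01478272, -0.12467844],
       [ 0.12489316, -0.01461695, -0.99206252]]), 't': array([ -22.72780242,  555.86364012, 1499.92367073])}
keypad [(array([176., 232.]), 0.93), (array([268., 186.]), 0.89)]
drive_large [(array([205., 249.]), 0.65)]
drive_small [(array([205., 250.]), 0.73), (array([226., 374.]), 0.57)]
tab_face []
```

```bash
python3 - <<'E'
import cv2
a=cv2.imread("pics/scene0.png");b=cv2.imread("pics/top0.png")
cv2.imwrite("pics/top1.png",cv2.resize(b[120:320,130:430],None,fx=2.6,fy=2.6,interpolation=cv2.INTER_CUBIC))
E
```

```text
(no output)
```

View pics/scene0.png

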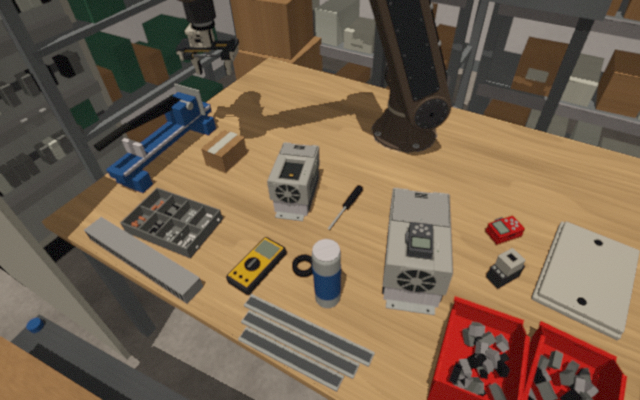

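View pics/top1.png

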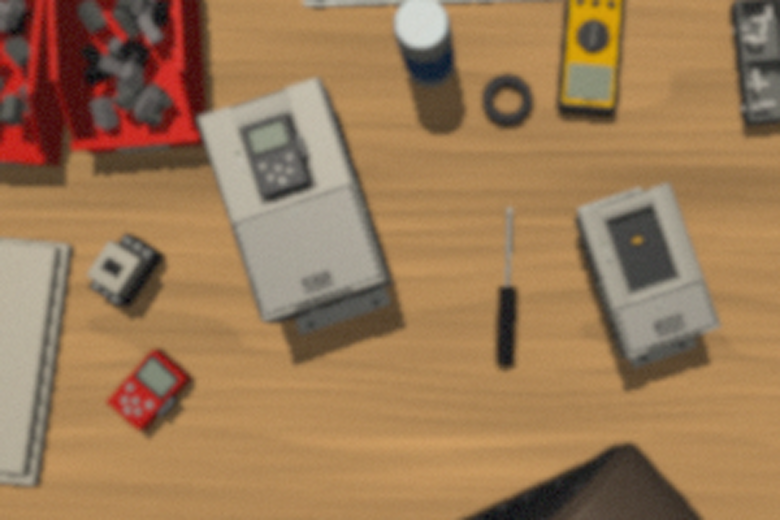

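The dark-grey keypad sits in the large drive at top px (row 176, col 232). The look-alike at (268,186) is red and lies on the bench, so it isn't the one meant. The small drive's empty bay is near (214,375). The tab is on the right (-y) side of the keypad.

```bash
cat >h.py <<'E'
import numpy as np, cv2
from scipy.optimize import least_squares
from scipy.spatial.transform import Rotation as Ro
def proj(c,X):
    p=np.atleast_2d(X)@c["R"].T+c["t"]; s=p[:,:2]/p[:,2:]
    s=s*(1+c["k1"]*(s**2).sum(1,keepdims=True)); f=200/np.tan(np.radians(c["fovy"]/2))
    return s*f+[c["cx"],c["cy"]]
def unproj(c,uv,z):
    f=200/np.tan(np.radians(c["fovy"]/2)); d=(np.atleast_2d(uv)-[c["cx"],c["cy"]])/f; s=d.copy()
    for _ in range(10): s=d/(1+c["k1"]*(s**2).sum(1,keepdims=True))
    r=np.c_[s,np.ones(len(s))]@c["R"]; o=-c["R"].T@c["t"]
    return o+r*((z-o[2])/r[:,2:])
def place(p,L):  # p=x,y,yaw(rad)
    L=np.asarray(L,float); c,s=np.cos(p[2]),np.sin(p[2])
    return np.c_[p[0]+c*L[:,0]-s*L[:,1],p[1]+s*L[:,0]+c*L[:,1],L[:,2]]
def fit(obs,p0):  # obs: list of (cam, uv, localpts)
    return least_squares(lambda p:np.concatenate([(proj(c,place(p,L))-uv).ravel() for c,uv,L in obs]),p0,x_scale=[100,100,.3])
def box(x0,x1,y0,y1,z): return np.array([[x1,y1,z],[x1,y0,z],[x0,y0,z],[x0,y1,z]])
E
python3 - <<'E'
from h import *; from rig import bot,vision
c=vision.camera_params("top")
g=lambda a:np.array(a)/2.6+[130,120]
# order +x+y, +x-y, -x-y, -x+y
L=g([[198,115],[318,78],[388,285],[265,320]]); K=g([[240,127],[293,112],[313,185],[262,200]])
S=g([[577,208],[670,184],[718,326],[632,362]]); B=g([[608,215],[653,204],[680,281],[634,292]])
for n,o in (("L",[(c,L,box(-125,125,-75,75,160))]),("K",[(c,K,box(7,93,-28,28,182))]),("S",[(c,S,box(-90,90,-58,58,135))]),("B",[(c,B,box(26-44.5,26+44.5,-29.5,29.5,135))])):
    r=fit(o,[500,0,.2]); print(n,r.x[:2].round(1),np.degrees(r.x[2]).round(2),r.fun.round(1))
    p=r.x; b={'L':50,'K':50}.get(n,26); print("  bay",place(p,[[b,0,0]])[0].round(1))
w=vision.camera_params("wrist"); s=bot.observe(); 
Rt=Ro.from_euler('xyz',s["tcp_rot"],degrees=True).as_matrix()
print("cam in tool",Rt.T@(-w["R"].T@w["t"]-s["eef_pos"]),'\n',w["R"]@Rt, w["fovy"])
E
```

```text
L [542.9 243.7] 19.47 [-0.1  1.1  1.3 -0.1 -0.1 -1.9 -1.1  0.9]
  bay [590.  260.3   0. ]
K [541.1 243.8] 17.67 [ 1.2  0.1 -1.   0.6 -0.8 -0.2  0.5 -0.5]
  bay [588.8 259.    0. ]
S [ 468.4 -172.5] 19.26 [ 0.2  1.8  0.1 -0.8  1.4  0.3 -1.6 -1.3]
  bay [ 492.9 -163.9    0. ]
B [ 468.9 -174.1] 17.77 [ 0.2  1.6  1.1  0.3 -0.3 -1.6 -1.  -0.2]
  bay [ 493.7 -166.2    0. ]
cam in tool [ 7.06389624e+01  7.81809876e-02 -1.58845660e+02] 
 [[-4.17455871e-04  9.99999234e-01  1.16546256e-03]
 [-9.64714589e-01 -9.58620663e-05 -2.63297842e-01]
 [-2.63297528e-01 -1.23425396e-03  9.64713889e-01]] 68.67825904997125
```

Call:
{"fn": "carry_out", "kwargs": {"series": [{"translation":[0,0,-1],"rot":[0,0,0.8]},{"translation":[0,0,-1],"rot":[0,0,0.8]},{"translation":[-0.915,0.99,0],"rot":[0,0,0]},{"translation":[-0.915,0.99,0],"rot":[0,0,0]},{"translation":[-0.915,0.99,0],"rot":[0,0,0]},{"translation":[-0.915,0.99,0],"rot":[0,0,0]},{"translation":[-0.915,0.99,0],"rot":[0,0,0]},{"translation":[-0.915,0.99,0],"rot":[0,0,0]}], "grip": -1}}

```text
t: 1.17
eef_pos: [360.4, -459.3, 266.7]
tcp_rot: [-180.0, 0.0, -161.6]
wrist_force: [0.4, -0.3, -0.7]
gripper_width: 87.5
gripper_force: 0.0
```

Call:
{"fn": "carry_out", "kwargs": {"series": [{"translation":[-0.915,0.99,0],"rot":[0,0,0]},{"translation":[-0.915,0.99,0],"rot":[0,0,0]},{"translation":[-0.915,0.99,0],"rot":[0,0,0]},{"translation":[-0.915,0.99,0],"rot":[0,0,0]},{"translation":[-0.915,0.99,0],"rot":[0,0,0]},{"translation":[-0.915,0.99,0],"rot":[0,0,0]},{"translation":[-0.915,0.99,0],"rot":[0,0,0]},{"translation":[-0.915,0.99,0],"rot":[0,0,0]}]}}

```text
t: 1.83
eef_pos: [449.2, -262.6, 266.9]
tcp_rot: [-180.0, 0.0, -161.6]
wrist_force: [0.4, 0.5, 0.3]
gripper_width: 87.3
gripper_force: 0.0
```

Call:
{"fn": "carry_out", "kwargs": {"series": [{"translation":[-0.915,0.99,0],"rot":[0,0,0]},{"translation":[-0.915,0.99,0],"rot":[0,0,0]},{"translation":[-0.915,0.99,0],"rot":[0,0,0]},{"translation":[-0.915,0.99,0],"rot":[0,0,0]},{"translation":[0,0,0.8],"rot":[0,0,0]},{"translation":[0,0,0.8],"rot":[0,0,0]},{"translation":[0,0,0],"rot":[0,0,0]},{"translation":[0,0,0],"rot":[0,0,0]}]}}

```text
t: 2.5
eef_pos: [492.8, -165.6, 234.4]
tcp_rot: [180.0, -0.1, -161.5]
wrist_force: [0.3, -0.5, 1.5]
gripper_width: 87.3
gripper_force: 0.0
```

```bash
python3 - <<'E'
from h import *; from rig import bot,vision; import pickle
c=vision.camera_params("wrist"); im=vision.snapshot("wrist"); pickle.dump((c,im),open("ws.pkl","wb"))
p=[469,-173,np.radians(18.5)]
print(proj(c,place(p,box(-90,90,-58,58,135))).round(), proj(c,place(p,box(26-44.5,26+44.5,-29.5,29.5,135))).round())
cv2.imwrite("pics/ws.png",im[:,:,::-1])
E
```

```text
[[378. 263.]
 [259. 263.]
 [248.  64.]
 [389.  64.]] [[349. 245.]
 [288. 245.]
 [285. 151.]
 [352. 151.]]
```

View pics/ws.png

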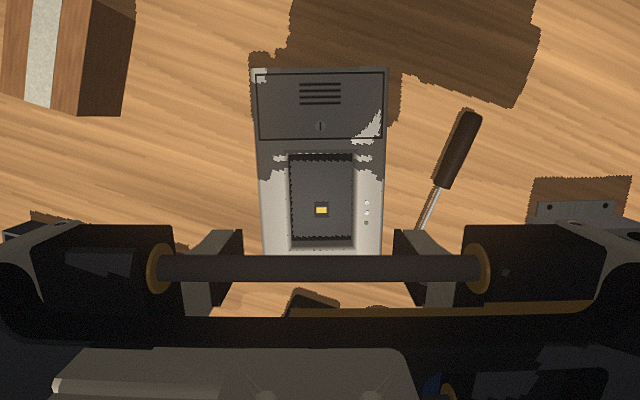

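Call:
{"fn": "carry_out", "kwargs": {"series": [{"translation":[-0.97,0.96,-1],"rot":[0,0,0]},{"translation":[-0.97,0.96,-1],"rot":[0,0,0]},{"translation":[-0.97,0.96,-1],"rot":[0,0,0]},{"translation":[-0.97,0.96,0],"rot":[0,0,0]},{"translation":[-0.97,0.96,0],"rot":[0,0,0]},{"translation":[-0.97,0.96,0],"rot":[0,0,0]},{"translation":[-0.97,0.96,0],"rot":[0,0,0]},{"translation":[-0.97,0.96,0],"rot":[0,0,0]}]}}

```text
t: 3.22
eef_pos: [592.8, 30.0, 296.3]
tcp_rot: [-180.0, 0.1, -161.6]
wrist_force: [1.1, -0.6, 0.1]
gripper_width: 87.5
gripper_force: 0.0
```

The wrist view shows the empty bay at about cols 289–354, rows 153–250, roughly 2 px from my prediction. The pocket (-y) side is on the left. I'll move on to the large drive.

Call:
{"fn": "carry_out", "kwargs": {"series": [{"translation":[-0.32,0.995,0],"rot":[0,0,0]},{"translation":[-0.32,0.995,0],"rot":[0,0,0]},{"translation":[-0.32,0.995,0],"rot":[0,0,0]},{"translation":[-0.32,0.995,0],"rot":[0,0,0]},{"translation":[-0.32,0.995,0],"rot":[0,0,0]},{"translation":[-0.32,0.995,0],"rot":[0,0,0]},{"translation":[-0.32,0.995,0],"rot":[0,0,0]},{"translation":[-0.32,0.995,0],"rot":[0,0,0]}]}}

```text
t: 3.88
eef_pos: [590.6, 197.1, 296.1]
tcp_rot: [180.0, 0.1, -161.6]
wrist_force: [1.2, 0.0, 0.0]
gripper_width: 87.6
gripper_force: 0.0
```

Call:
{"fn": "carry_out", "kwargs": {"series": [{"translation":[-0.32,0.995,0],"rot":[0,0,0]},{"translation":[-0.32,0.995,0],"rot":[0,0,0]},{"translation":[-0.32,0.995,0],"rot":[0,0,0]},{"translation":[0,0,0],"rot":[0,0,0]},{"translation":[0,0,0],"rot":[0,0,0]}]}}

```text
t: 4.3
eef_pos: [589.8, 259.8, 295.4]
tcp_rot: [180.0, 0.1, -161.5]
wrist_force: [0.1, -0.3, -0.0]
gripper_width: 87.4
gripper_force: 0.0
```

```bash
python3 - <<'E'
from h import *; from rig import bot,vision; import pickle
c=vision.camera_params("wrist"); im=vision.snapshot("wrist"); pickle.dump((c,im),open("wl.pkl","wb"))
p=[542.5,243.7,np.radians(18.5)]
print(bot.observe()["eef_pos"],proj(c,place(p,box(-125,125,-75,75,160))).round(), proj(c,place(p,box(7,93,-28,28,182))).round())
a=im[0:300,170:470,::-1]; _,ims=pickle.load(open("ws.pkl","rb")); b=ims[40:290,220:420,::-1]
cv2.imwrite("pics/wl.png",cv2.resize(a,None,fx=2,fy=2,interpolation=cv2.INTER_CUBIC))
cv2.imwrite("pics/ws2.png",cv2.resize(b,None,fx=2.4,fy=2.4,interpolation=cv2.INTER_CUBIC))
E
```

```text
[589.75290476 259.04743472 295.39673248] [[386. 255.]
 [250. 255.]
 [234.  -0.]
 [401.  -1.]] [[346. 236.]
 [290. 236.]
 [287. 150.]
 [348. 150.]]
```

View pics/wl.png

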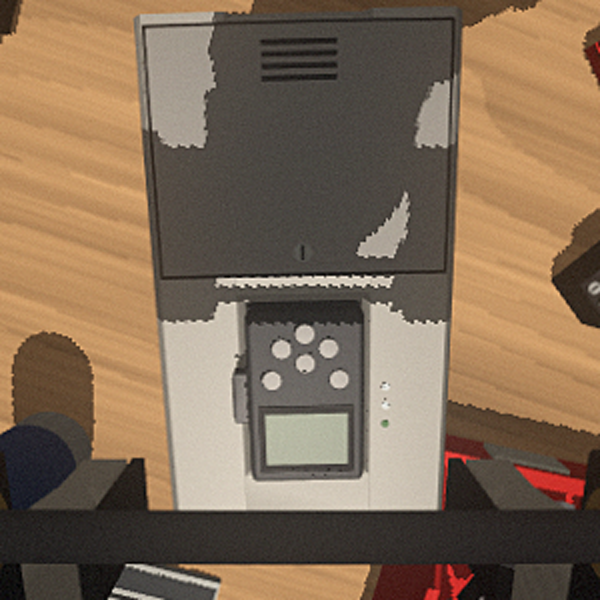

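View pics/ws2.png

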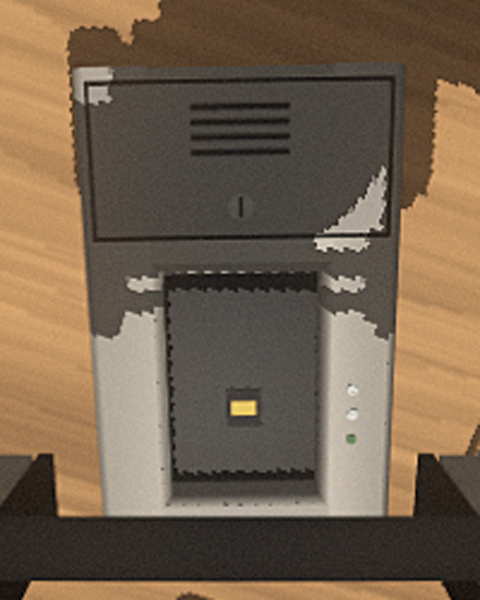

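The keypad is sharp in the wrist crop: edges at crop cols 247–366, rows 303–477, tab at left (233–247, row 395). I'll fit both drives from their edges.

```bash
cat >>h.py <<'E'
def efit(c,E,p0): # E: (u,v,z,axis,value)
    E=np.array(E,float); P=np.array([unproj(c,e[:2],e[2])[0] for e in E])
    def f(p):
        d=P[:,:2]-p[:2]; cs,sn=np.cos(p[2]),np.sin(p[2]); l=np.c_[cs*d[:,0]+sn*d[:,1],-sn*d[:,0]+cs*d[:,1]]
        return l[np.arange(len(E)),E[:,3].astype(int)]-E[:,4]
    return least_squares(f,p0,x_scale=[100,100,.3])
E
python3 - <<'E'
from h import *; import pickle
def run(fn,off,k,E,p0,b):
    c,_=pickle.load(open(fn,"rb")); E=[(e[0]/k+off[0],e[1]/k+off[1],*e[2:]) for e in E]
    r=efit(c,E,p0); print(fn,place(r.x,[[b,0,0]])[0,:2].round(2),np.degrees(r.x[2]).round(2),r.fun.round(1))
p0=[542,244,.32]
run("wl.pkl",(170,0),2,[(137,15,160,1,-75),(173,505,160,1,-75),(461,8,160,1,75),(442,505,160,1,75),(200,15,160,0,-125),(420,10,160,0,-125)],p0,50)
run("wl.pkl",(170,0),2,[(248,330,182,1,-28),(252,470,182,1,-28),(365,330,182,1,28),(362,470,182,1,28),(280,304,182,0,7),(340,304,182,0,7),(280,478,182,0,93),(340,476,182,0,93)],p0,50)
p0=[469,-173,.32]
run("ws.pkl",(220,40),2.4,[(72,70,135,1,-58),(103,505,135,1,-58),(404,70,135,1,58),(385,505,135,1,58),(100,67,135,0,-90),(380,66,135,0,-90)],p0,26)
run("ws.pkl",(220,40),2.4,[(163,290,131,1,-29.5),(169,480,131,1,-29.5),(320,300,131,1,29.5),(319,480,131,1,29.5),(200,272,131,0,-18.5),(290,272,131,0,-18.5)],p0,26)
E
```

```text
wl.pkl [593.82 266.31] 19.68 [ 2.1  0.9 -2.1 -0.9  0.  -0. ]
wl.pkl [590.48 265.43] 19.04 [ 0.7  0.5 -0.6 -0.6 -0.2  0.   0.5 -0.3]
ws.pkl [ 496.04 -161.61] 19.24 [ 0.8  1.5 -1.1 -1.2 -0.5  0.5]
ws.pkl [ 495.39 -161.57] 19.24 [ 0.  -0.7 -0.1  0.8 -0.2  0.2]
```

Call:
{"fn": "carry_out", "kwargs": {"series": [{"translation":[-0.12,0.24,0.5],"rot":[0,0,-0.15]},{"translation":[0,0,1],"rot":[0,0,0]},{"translation":[0,0,1],"rot":[0,0,0]},{"translation":[0,0,1],"rot":[0,0,0]},{"translation":[0,0,0.5],"rot":[0,0,0]},{"translation":[0,0,0],"rot":[0,0,0]},{"translation":[0,0,0],"rot":[0,0,0]}]}}

```text
t: 4.93
eef_pos: [590.4, 264.0, 214.7]
tcp_rot: [-180.0, -0.0, -160.9]
wrist_force: [0.4, 0.8, 1.1]
gripper_width: 87.2
gripper_force: 0.0
```

```bash
python3 - <<'E'
from h import *; from rig import bot,vision; import pickle
c=vision.camera_params("wrist"); im=vision.snapshot("wrist"); pickle.dump((c,im),open("wl2.pkl","wb"))
s=bot.observe();print(s["eef_pos"],s["tcp_rot"])
cv2.imwrite("pics/wl2.png",cv2.resize(im[100:300,200:440,::-1],None,fx=3,fy=3,interpolation=cv2.INTER_CUBIC))
E
```

```text
[590.84860376 264.37560835 215.57737113] [-1.79994706e+02  7.03399876e-02 -1.60879185e+02]
```

View pics/wl2.png

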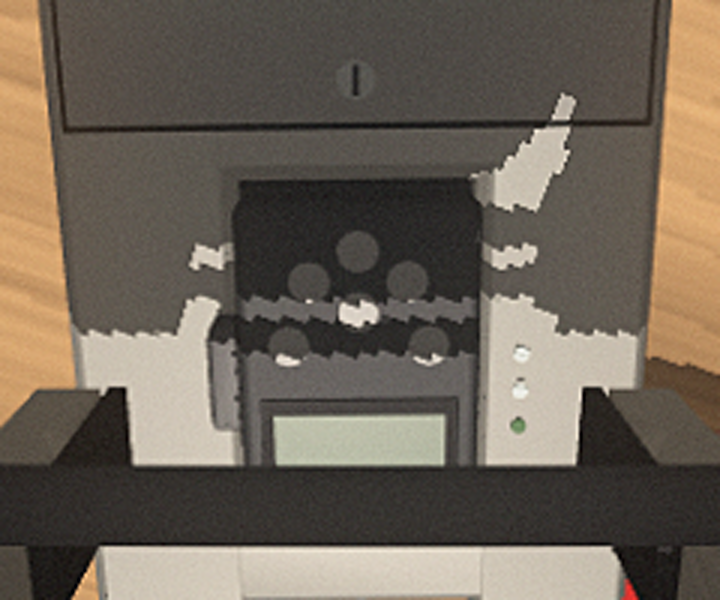

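The fingers are centred on the keypad within about 1 mm (finger mid at crop col 355, keypad mid about 359), and the tab is at left, at (225, 375). Next I'll descend and close.

Call:
{"fn": "carry_out", "kwargs": {"series": [{"translation":[0,0.02,0.8],"rot":[0,0,0]},{"translation":[0,0,0.8],"rot":[0,0,0]},{"translation":[0,0,0.6],"rot":[0,0,0]},{"translation":[0,0,0.4],"rot":[0,0,0]},{"translation":[0,0,0],"rot":[0,0,0]},{"translation":[0,0,0],"rot":[0,0,0]}]}}

```text
t: 5.48
eef_pos: [590.4, 264.9, 163.0]
tcp_rot: [-180.0, 0.0, -160.9]
wrist_force: [-0.5, -0.1, -0.7]
gripper_width: 87.6
gripper_force: 0.0
```

Call:
{"fn": "carry_out", "kwargs": {"series": [{"translation":[0,0,0],"rot":[0,0,0]},{"translation":[0,0,0],"rot":[0,0,0]},{"translation":[0,0,0],"rot":[0,0,0]}], "grip": 0.3}}

```text
t: 5.73
eef_pos: [590.4, 265.1, 163.5]
tcp_rot: [180.0, 0.1, -160.9]
wrist_force: [0.4, -0.5, -0.3]
gripper_width: 72.9
gripper_force: 0.0
```

Call:
{"fn": "carry_out", "kwargs": {"series": [{"translation":[0,0,0],"rot":[0,0,0]},{"translation":[0,0,0],"rot":[0,0,0]},{"translation":[0,0,0],"rot":[0,0,0]},{"translation":[0,0,0],"rot":[0,0,0]},{"translation":[0,0,0],"rot":[0,0,0]},{"translation":[0,0,0],"rot":[0,0,0]}], "grip": 1}}

```text
t: 6.23
eef_pos: [590.5, 265.1, 163.7]
tcp_rot: [180.0, 0.1, -160.9]
wrist_force: [-1.7, 0.6, 6.4]
gripper_width: 55.9
gripper_force: 30.0
```

Call:
{"fn": "carry_out", "kwargs": {"series": [{"translation":[0,0,-0.1],"rot":[0,0,0]},{"translation":[0,0,-0.1],"rot":[0,0,0]},{"translation":[0,0,-0.1],"rot":[0,0,0]},{"translation":[0,0,0],"rot":[0,0,0]}]}}

```text
t: 6.57
eef_pos: [590.0, 265.0, 168.6]
tcp_rot: [180.0, -0.0, -160.9]
wrist_force: [0.4, 0.9, -1.4]
gripper_width: 56.4
gripper_force: 30.0
```

Call:
{"fn": "carry_out", "kwargs": {"series": [{"translation":[0,0,-0.3],"rot":[0,0,0]},{"translation":[0,0,-0.3],"rot":[0,0,0]},{"translation":[0,0,-0.4],"rot":[0,0,0]},{"translation":[0,0,-0.6],"rot":[0,0,0]},{"translation":[0,0,-0.8],"rot":[0,0,0]},{"translation":[0,0,-0.8],"rot":[0,0,0]},{"translation":[0,0,0],"rot":[0,0,0]},{"translation":[0,0,0],"rot":[0,0,0]}]}}

```text
t: 7.23
eef_pos: [590.6, 265.3, 234.4]
tcp_rot: [179.9, 0.2, -160.9]
wrist_force: [-0.2, 0.5, -2.5]
gripper_width: 56.0
gripper_force: 30.0
```

```bash
python3 - <<'E'
from h import *; from rig import bot,vision; import pickle
c=vision.camera_params("wrist"); im=vision.snapshot("wrist"); pickle.dump((c,im),open("wl3.pkl","wb"))
s=bot.observe();print(s["eef_pos"],s["tcp_rot"],c["cx"])
cv2.imwrite("pics/wl3.png",cv2.resize(im[100:300,200:440,::-1],None,fx=3,fy=3,interpolation=cv2.INTER_CUBIC))
E
```

```text
[589.98357274 264.94955523 233.12039429] [ 1.79961051e+02  4.55142217e-02 -1.60882513e+02] 317.7570470801029
```

View pics/wl3.png

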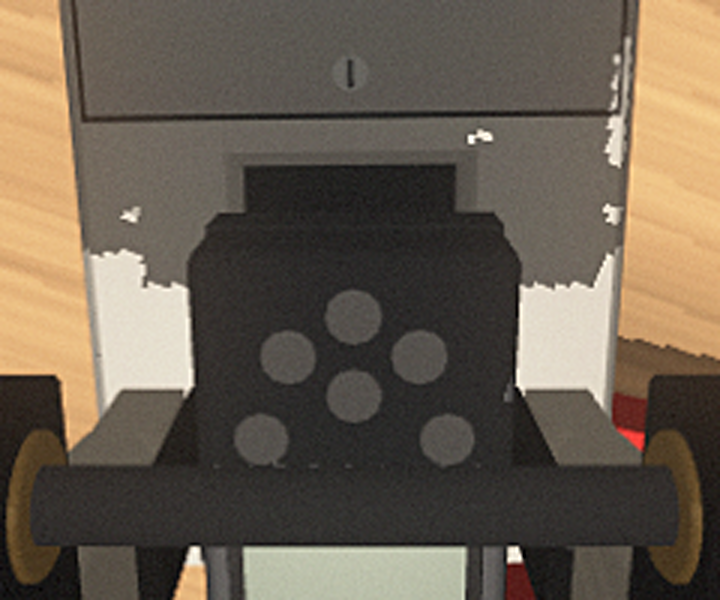

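The keypad is out of the large bay, level, and held centrally with the tab squeezed. Moving to the small drive.

Call:
{"fn": "carry_out", "kwargs": {"series": [{"translation":[0.29,-0.47,0],"rot":[0,0,0]},{"translation":[0.58,-0.943,0],"rot":[0,0,0]},{"translation":[0.58,-0.943,0],"rot":[0,0,0]},{"translation":[0.58,-0.943,0],"rot":[0,0,0]},{"translation":[0.58,-0.943,0],"rot":[0,0,0]},{"translation":[0.58,-0.943,0],"rot":[0,0,0]},{"translation":[0.58,-0.943,0],"rot":[0,0,0]},{"translation":[0.58,-0.943,0],"rot":[0,0,0]}]}}

```text
t: 7.95
eef_pos: [553.1, 101.1, 231.7]
tcp_rot: [-180.0, -0.1, -160.9]
wrist_force: [0.8, 0.4, -2.7]
gripper_width: 56.1
gripper_force: 30.0
```

Call:
{"fn": "carry_out", "kwargs": {"series": [{"translation":[0.58,-0.943,0],"rot":[0,0,0]},{"translation":[0.58,-0.943,0],"rot":[0,0,0]},{"translation":[0.58,-0.943,0],"rot":[0,0,0]},{"translation":[0.58,-0.943,0],"rot":[0,0,0]},{"translation":[0.58,-0.943,0],"rot":[0,0,0]},{"translation":[0.58,-0.943,0],"rot":[0,0,0]},{"translation":[0.58,-0.943,0],"rot":[0,0,0]},{"translation":[0.58,-0.943,0],"rot":[0,0,0]}]}}

```text
t: 8.62
eef_pos: [514.7, -71.6, 231.8]
tcp_rot: [180.0, -0.1, -160.9]
wrist_force: [1.4, -0.4, -1.7]
gripper_width: 56.2
gripper_force: 30.0
```

Call:
{"fn": "carry_out", "kwargs": {"series": [{"translation":[0.58,-0.943,0],"rot":[0,0,0]},{"translation":[0.58,-0.943,0],"rot":[0,0,0]},{"translation":[0.58,-0.943,0],"rot":[0,0,0]},{"translation":[0.5,-0.8,0],"rot":[0,0,0]},{"translation":[0.23,-0.4,0.5],"rot":[0,0,0]},{"translation":[0,0,0.9],"rot":[0,0,0]},{"translation":[0,0,0.6],"rot":[0,0,0]},{"translation":[0,0,0],"rot":[0,0,0]}]}}

```text
t: 9.28
eef_pos: [493.1, -162.6, 188.9]
tcp_rot: [179.8, -0.3, -161.0]
wrist_force: [-0.5, 0.5, -1.5]
gripper_width: 55.8
gripper_force: 30.0
```

```bash
python3 - <<'E'
from h import *; from rig import bot,vision; import pickle
c=vision.camera_params("wrist"); im=vision.snapshot("wrist"); pickle.dump((c,im),open("ws3.pkl","wb"))
s=bot.observe();print(s["eef_pos"],s["tcp_rot"],s["gripper_width"])
cv2.imwrite("pics/ws3.png",cv2.resize(im[80:280,200:440,::-1],None,fx=3,fy=3,interpolation=cv2.INTER_CUBIC))
E
```

```text
[ 494.0768902 -162.5970012  190.5745424] [ 179.91476893   -0.21805588 -160.90385879] 56.06336110872421
```

View pics/ws3.png

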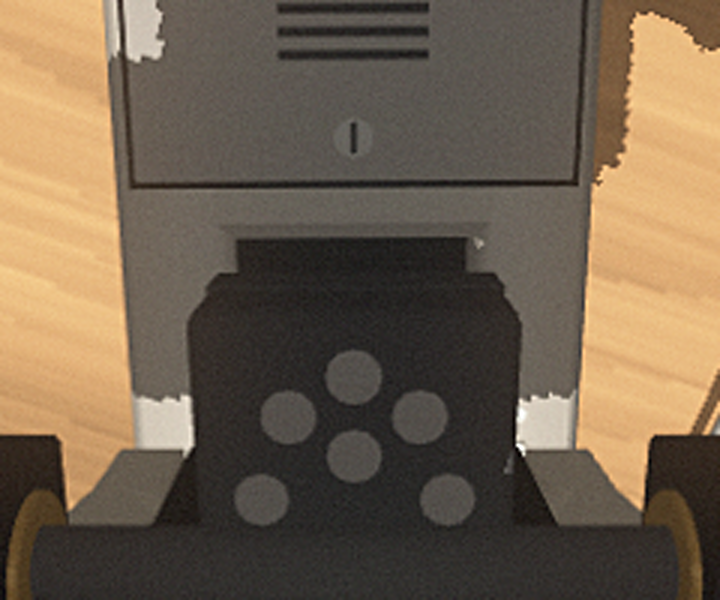

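```bash
python3 - <<'E'
from h import *; import pickle
c,_=pickle.load(open("ws3.pkl","rb")); g=lambda u,v:(u/3+200,v/3+80)
T=np.array([494.3,-162.6]); a=np.radians(19.1); M=np.array([[np.cos(a),np.sin(a)],[-np.sin(a),np.cos(a)]])
def l(n,u,v,z): print(n,(M@(unproj(c,g(u,v),z)[0,:2]-T)).round(2))
l("bayL",237,240,131);l("bayR",467,240,131);l("mouthL",222,224,135);l("mouthR",490,224,135)
l("driveL",128,350,135);l("driveR",587,350,135);l("slot",353,137,137.5)
for z in (168.5,170.5): l("foot L",207,290,z);l("foot R",505,290,z);l("foot row",355,273,z)
for z in (208,): l("top L",188,340,z);l("top R",521,340,z);l("top row",355,305,z);l("top row",355,290,z)
# same for lifted large image
c,_=pickle.load(open("wl3.pkl","rb")); g=lambda u,v:(u/3+200,v/3+100); T=np.array([590.3,265.1])
print("large");l("bayL",245,165,156);l("bayR",456,165,156);l("mouthL",228,152,160);l("mouthR",476,152,160);l("slot",350,72,162.5);l("driveL",77,140,160);l("driveR",629,140,160)
E
```

```text
bayL [-42.36 -28.3 ]
bayR [-42.27  28.66]
mouthL [-46.78 -31.28]
mouthR [-46.68  33.59]
driveL [-15.3 -56.2]
driveR [-15.11  59.28]
slot [-67.25   0.45]
foot L [-36.91 -29.98]
foot R [-36.81  31.99]
foot row [-40.41   0.79]
foot L [-37.29 -29.64]
foot R [-37.19  31.64]
foot row [-40.75   0.78]
top L [-36.04 -26.84]
top R [-35.95  28.01]
top row [-41.86   0.66]
top row [-44.34   0.67]
large
bayL [-41.61 -29.22]
bayR [-41.61  27.65]
mouthL [-45.54 -33.11]
mouthR [-45.54  32.36]
slot [-66.11  -0.87]
driveL [-48.81 -72.97]
driveR [-48.82  72.74]
```

Call:
{"fn": "carry_out", "kwargs": {"series": [{"translation":[0,0.015,0.5],"rot":[0,0,0]},{"translation":[0,0,0.5],"rot":[0,0,0]},{"translation":[0,0,0.4],"rot":[0,0,0]},{"translation":[0,0,0.2],"rot":[0,0,0]},{"translation":[0,0,0.1],"rot":[0,0,0]},{"translation":[0,0,0],"rot":[0,0,0]}]}}

```text
t: 9.83
eef_pos: [495.4, -162.2, 158.1]
tcp_rot: [180.0, -0.0, -160.9]
wrist_force: [0.0, -1.3, -1.7]
gripper_width: 55.7
gripper_force: 30.0
```

Call:
{"fn": "carry_out", "kwargs": {"series": [{"translation":[0,0,0.1],"rot":[0,0,0]},{"translation":[0,0,0.1],"rot":[0,0,0]},{"translation":[0,0,0.1],"rot":[0,0,0]},{"translation":[0,0,0],"rot":[0,0,0]}]}}

```text
t: 10.17
eef_pos: [495.4, -162.2, 152.3]
tcp_rot: [180.0, -0.0, -160.9]
wrist_force: [0.3, 0.1, -1.7]
gripper_width: 56.2
gripper_force: 30.0
```

Call:
{"fn": "carry_out", "kwargs": {"series": [{"translation":[0,0,0.1],"rot":[0,0,0]},{"translation":[0,0,0.1],"rot":[0,0,0]},{"translation":[0,0,0.1],"rot":[0,0,0]},{"translation":[0,0,0],"rot":[0,0,0]}]}}

```text
t: 10.5
eef_pos: [494.1, -162.7, 146.9]
tcp_rot: [180.0, -0.1, -160.9]
wrist_force: [-7.5, -0.2, 7.6]
gripper_width: 56.3
gripper_force: 30.0
```

Call:
{"fn": "carry_out", "kwargs": {"series": [{"translation":[0,0,0.1],"rot":[0,0,0]},{"translation":[0,0,0.1],"rot":[0,0,0]},{"translation":[0,0,0.1],"rot":[0,0,0]},{"translation":[0,0,0],"rot":[0,0,0]}]}}

```text
t: 10.83
eef_pos: [493.8, -162.9, 143.3]
tcp_rot: [-180.0, -0.1, -160.8]
wrist_force: [-14.5, 4.1, 29.0]
gripper_width: 56.6
gripper_force: 30.0
```

The bay wall is pushing back in -x, so I'll shift about 2 mm that way (tool +x).

Call:
{"fn": "carry_out", "kwargs": {"series": [{"translation":[0.05,0,-0.05],"rot":[0,0,0]},{"translation":[0.05,0,0],"rot":[0,0,0]},{"translation":[0,0,0],"rot":[0,0,0]},{"translation":[0,0,0],"rot":[0,0,0]}]}}

```text
t: 11.17
eef_pos: [493.6, -163.0, 143.5]
tcp_rot: [-180.0, 0.0, -160.8]
wrist_force: [-7.8, 3.8, 14.8]
gripper_width: 55.7
gripper_force: 30.0
```

Call:
{"fn": "carry_out", "kwargs": {"series": [{"translation":[0.04,0.03,0],"rot":[0,0,0]},{"translation":[0,0,0],"rot":[0,0,0]},{"translation":[0,0,0],"rot":[0,0,0]}]}}

```text
t: 11.42
eef_pos: [493.6, -162.9, 143.5]
tcp_rot: [-179.9, 0.1, -160.8]
wrist_force: [-4.4, 2.2, 12.5]
gripper_width: 56.4
gripper_force: 30.0
```

```bash
python3 - <<'E'
from h import *; from rig import bot,vision; import pickle
c=vision.camera_params("wrist"); im=vision.snapshot("wrist"); pickle.dump((c,im),open("ws4.pkl","wb"))
s=bot.observe();print(s["eef_pos"],s["wrist_force"],s["torque"])
a=cv2.resize(im[100:300,230:410,::-1],None,fx=3,fy=3,interpolation=cv2.INTER_CUBIC)
cv2.imwrite("pics/ws4.png",a)
E
```

```text
[ 493.58719534 -162.89664329  143.49026306] [-4.56101858  0.74675046 12.5181978 ] [ 0.62712357  1.4885455  -0.01600494]
```

View pics/ws4.png

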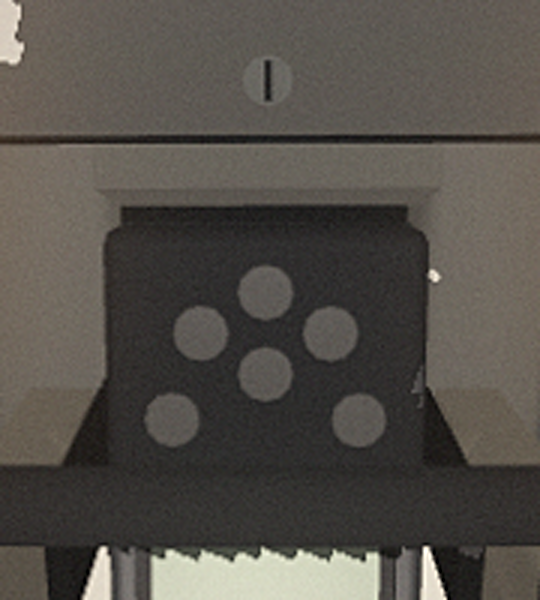

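```bash
cat > pnp.py <<'E'
from h import *; import pickle
from scipy.ndimage import gaussian_filter
def und(c,uv):
    return np.array([(lambda r:r[:2]/r[2])(c["R"]@(q-(-c["R"].T@c["t"]))) for q in unproj(c,uv,100.)])
a=np.radians(19.1); M=np.array([[np.cos(a),np.sin(a),0],[-np.sin(a),np.cos(a),0],[0,0,1]])
def keys(fn,uv0):  # refine centres: bright disc centroid
    c,im=pickle.load(open(fn,"rb")); g=cv2.GaussianBlur(cv2.cvtColor(im,cv2.COLOR_RGB2GRAY),(0,0),.8).astype(float); out=[]
    for u,v in uv0:
        x,y=int(round(u)),int(round(v)); w=g[y-13:y+14,x-13:x+14]; th=(g[y,x]+np.percentile(w,20))/2
        n,lab,st,ce=cv2.connectedComponentsWithStats((w>th).astype(np.uint8)); k=lab[13,13]; out.append([x-13+ce[k][0],y-13+ce[k][1]]); 
    return c,np.array(out)
def rel(cA,A,TA,cB,B,TB,z=18.4):
    # local coords from A (level), keypad frame at TCP; returns pose change in B (local axes, about TCP)
    P=unproj(cA,A,TA[2]+z)-TA; L=P@M.T
    def f(p): return (proj(cB,(Ro.from_rotvec(p[3:]).apply(L)+p[:3])@M+TB)-B).ravel()
    r=least_squares(f,np.zeros(6),x_scale=[1,1,1,.02,.02,.02]); return r
E
python3 - <<'E'
from pnp import *
cA,A=keys("ws3.pkl",np.array([(353.5,377),(288,417),(419,417),(353.5,457),(261.5,499),(447,499)])/3+[200,80])
cB,B=keys("ws4.pkl",np.array([(265.5,292),(200.5,333),(330,333.5),(265,374),(172,420),(358.5,420)])/3+[230,100])
print(A.round(1),B.round(1))
r=rel(cA,A,np.array([494.4,-162.5,190.2]),cB,B,np.array([493.6,-162.9,143.5]))
print(r.x[:3].round(2),np.degrees(r.x[3:]).round(2),r.fun.round(2))
J=np.linalg.inv(r.jac.T@r.jac)*.2**2; print(np.sqrt(np.diag(J)))
E
```

```text
[[317.4 205.2]
 [295.6 218.6]
 [339.5 218.5]
 [317.6 231.6]
 [286.6 246.1]
 [348.7 246. ]] [[318.1 196.9]
 [296.5 210.6]
 [339.6 210.6]
 [318.1 224.2]
 [286.9 239.3]
 [349.2 239.5]]
[ 1.01 -0.31  2.35] [ -0.5  -10.94  -0.19] [-0.03  0.02  0.01 -0.04  0.07  0.03 -0.07 -0.07  0.04  0.05 -0.02  0.  ]
[0.76787686 0.45697986 0.6222791  0.02304838 0.04181977 0.00544087]
```

The +x foot is caught on the chamfer: PnP gives about 11° of pitch in the grip, with the +x end up. I'll lift, level by pitching the tool, shift slightly to -x, and re-measure.

Call:
{"fn": "carry_out", "kwargs": {"series": [{"translation":[0,0,-0.25],"rot":[0,0,0]},{"translation":[0,0,-0.4],"rot":[0,0,0]},{"translation":[0,0,-0.4],"rot":[0,0,0]},{"translation":[0,0,0],"rot":[0,0.8,0]},{"translation":[0,0,0],"rot":[0,0.8,0]},{"translation":[0,0,0],"rot":[0,0.78,0]},{"translation":[0,0,0],"rot":[0,0,0]},{"translation":[0,0,0],"rot":[0,0,0]}]}}

```text
t: 12.13
eef_pos: [493.4, -162.2, 162.1]
tcp_rot: [180.0, -10.9, -160.8]
wrist_force: [-0.6, 0.1, -2.1]
gripper_width: 56.0
gripper_force: 30.0
```

```bash
python3 - <<'E'
from h import *; from rig import bot,vision; import pickle
c=vision.camera_params("wrist"); im=vision.snapshot("wrist"); pickle.dump((c,im),open("ws5.pkl","wb"))
s=bot.observe();print(s["eef_pos"],s["tcp_rot"],s["wrist_force"])
cv2.imwrite("pics/ws5.png",cv2.resize(im[80:300,200:440,::-1],None,fx=2.7,fy=2.7,interpolation=cv2.INTER_CUBIC))
E
```

```text
[ 492.88090275 -162.37321981  162.3268243 ] [ 179.97781142  -10.86258849 -160.8624532 ] [ 0.08359447 -0.12429686 -1.93865665]
```

View pics/ws5.png

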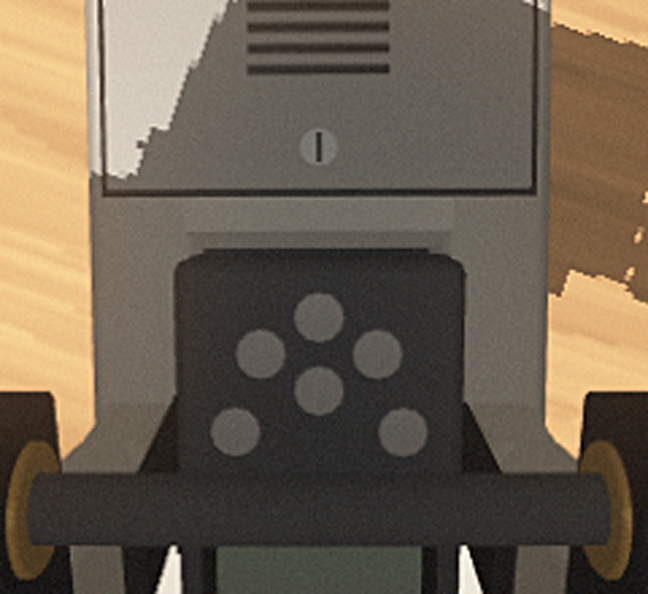

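```bash
python3 - <<'E'
from pnp import *
cH,H=keys("wl.pkl",np.array([(305,334),(281,349),(328,348),(305,363),(272,380),(339,379)])/2+[170,0])
kc=np.array([590.48,265.43,182]); LH=(unproj(cH,H,182)-kc)@M.T; print("keys local",LH.round(1)[:,:2].tolist())
def pose(fn,uv,T):
    c,B=keys(fn,uv); L=LH.copy(); L[:,2]=40
    f=lambda p:(proj(c,(Ro.from_rotvec(p[3:]).apply(L)+p[:3])@M+T)-B).ravel()
    r=least_squares(f,[0,0,-20,0,0,0],x_scale=[1,1,1,.02,.02,.02]); print(fn,r.x[:3].round(2),np.degrees(r.x[3:]).round(1),np.abs(r.fun).max().round(2))
    # with rotation about x,z fixed, z top fixed variants
    return c
T3=np.array([494.4,-162.5,190.2]);T5=np.array([493.1,-162.3,162.2])
pose("ws3.pkl",np.array([(353.5,377),(288,417),(419,417),(353.5,457),(261.5,499),(447,499)])/3+[200,80],T3)
uv5=np.array([(318.5,317),(260.5,354),(377.5,354),(318.5,390),(236,432),(402.5,432)])/2.7+[200,80]
c5=pose("ws5.pkl",uv5,T5)
cA,A=keys("ws3.pkl",np.array([(353.5,377),(288,417),(419,417),(353.5,457),(261.5,499),(447,499)])/3+[200,80])
cB,B=keys("ws5.pkl",uv5); r=rel(cA,A,T3,cB,B,T5); print("rel",r.x[:3].round(2),np.degrees(r.x[3:]).round(2))
l=lambda n,u,v,z,c,o,k,T:print(n,(M@(unproj(c,(u/k+o[0],v/k+o[1]),z)[0]-T))[:2].round(2))
for n,u,v,z in [("bayL",204,249,131),("bayR",429,249,131),("mouthL",187,232,135),("mouthR",454,232,135),("slot",318.5,147,137.5),("cover",318,193,137.5),("drL",93,300,135),("drR",549,300,135)]: l(n,u,v,z,c5,(200,80),2.7,T5)
c3=cA
print("ws3 cover/slot");l("slot",353,137,137.5,c3,(200,80),3,T3);l("cover",353,185,137.5,c3,(200,80),3,T3)
E
```

```text
keys local [[-29.3, -1.1], [-22.2, -12.3], [-22.4, 10.1], [-15.4, -1.0], [-7.0, -16.8], [-7.4, 15.1]]
ws3.pkl [ -0.93   1.38 -21.77] [ 0.5  0.1 -0.4] 0.3
ws5.pkl [  1.06   0.93 -19.6 ] [ 0.4 -0.3 -0.7] 0.29
rel [ 1.58 -0.6   2.13] [-0.63  0.34 -0.22]
bayL [-41.74 -29.03]
bayR [-41.77  27.92]
mouthL [-45.89 -32.64]
mouthR [-45.93  33.53]
slot [-6.635e+01 -6.000e-02]
cover [-55.26  -0.17]
drL [-29.01 -56.4 ]
drR [-29.08  57.55]
ws3 cover/slot
slot [-67.37   0.39]
cover [-56.31   0.37]
```

Keypad is level again (within 0.5°). It's roughly 2.5 mm too far toward +x compared with its home offset in the large bay, so I'll shift it and lower slowly.

Call:
{"fn": "carry_out", "kwargs": {"series": [{"translation":[0.123,0,0.024],"rot":[0,0,0]},{"translation":[-0.038,0,0.196],"rot":[0,0,0]},{"translation":[-0.038,0,0.196],"rot":[0,0,0]},{"translation":[-0.019,0,0.098],"rot":[0,0,0]},{"translation":[-0.019,0,0.098],"rot":[0,0,0]},{"translation":[0,0,0],"rot":[0,0,0]},{"translation":[0,0,0],"rot":[0,0,0]}]}}

```text
t: 12.77
eef_pos: [490.4, -163.4, 150.5]
tcp_rot: [180.0, -10.9, -160.9]
wrist_force: [0.5, -0.6, -2.3]
gripper_width: 55.9
gripper_force: 30.0
```

Call:
{"fn": "carry_out", "kwargs": {"series": [{"translation":[-0.019,0,0.098],"rot":[0,0,0]},{"translation":[-0.0095,0,0.049],"rot":[0,0,0]},{"translation":[0,0,0],"rot":[0,0,0]}]}}

```text
t: 13.02
eef_pos: [491.5, -163.4, 148.1]
tcp_rot: [-179.9, -10.8, -160.9]
wrist_force: [2.8, 1.0, 3.2]
gripper_width: 56.0
gripper_force: 30.0
```

Call:
{"fn": "carry_out", "kwargs": {"series": [{"translation":[-0.05,0,-0.01],"rot":[0,0,0]},{"translation":[0,0,0],"rot":[0,0,0]},{"translation":[0,0,0],"rot":[0,0,0]}]}}

```text
t: 13.27
eef_pos: [491.7, -163.1, 147.7]
tcp_rot: [-180.0, -10.9, -160.9]
wrist_force: [2.7, 0.6, 2.4]
gripper_width: 55.9
gripper_force: 30.0
```

Call:
{"fn": "carry_out", "kwargs": {"series": [{"translation":[-0.0095,0,0.049],"rot":[0,0,0]},{"translation":[-0.0095,0,0.049],"rot":[0,0,0]},{"translation":[0,0,0],"rot":[0,0,0]}]}}

```text
t: 13.52
eef_pos: [491.8, -162.9, 145.4]
tcp_rot: [-180.0, -10.9, -160.9]
wrist_force: [4.4, 1.8, 0.1]
gripper_width: 55.9
gripper_force: 30.0
```

Call:
{"fn": "carry_out", "kwargs": {"series": [{"translation":[-0.04,0,0.04],"rot":[0,0,0]},{"translation":[-0.0095,0,0.049],"rot":[0,0,0]},{"translation":[-0.0095,0,0.049],"rot":[0,0,0]},{"translation":[0,0,0],"rot":[0,0,0]}]}}

```text
t: 13.85
eef_pos: [491.9, -162.8, 142.3]
tcp_rot: [180.0, -10.9, -160.9]
wrist_force: [3.8, 1.9, -0.2]
gripper_width: 55.5
gripper_force: 30.0
```

Call:
{"fn": "carry_out", "kwargs": {"series": [{"translation":[-0.03,0,0.049],"rot":[0,0,0]},{"translation":[-0.0095,0,0.049],"rot":[0,0,0]},{"translation":[-0.0095,0,0.049],"rot":[0,0,0]},{"translation":[0,0,0.04],"rot":[0,0,0]},{"translation":[0,0,0],"rot":[0,0,0]}]}}

```text
t: 14.27
eef_pos: [491.8, -162.8, 139.1]
tcp_rot: [180.0, -11.0, -160.9]
wrist_force: [-0.9, 2.7, 3.8]
gripper_width: 55.9
gripper_force: 30.0
```

Call:
{"fn": "carry_out", "kwargs": {"series": [{"translation":[-0.01,0,0.06],"rot":[0,0,0]},{"translation":[0,0,0.04],"rot":[0,0,0]},{"translation":[0,0,0],"rot":[0,0,0]},{"translation":[0,0,0],"rot":[0,0,0]}]}}

```text
t: 14.6
eef_pos: [491.5, -162.9, 138.2]
tcp_rot: [-180.0, -10.9, -160.8]
wrist_force: [-3.7, 4.3, 13.2]
gripper_width: 55.9
gripper_force: 30.0
```

Call:
{"fn": "carry_out", "kwargs": {"series": [{"translation":[0,0,0],"rot":[0,0,0]},{"translation":[0,0,0],"rot":[0,0,0]},{"translation":[0,0,-0.05],"rot":[0,0,0]},{"translation":[0,0,0],"rot":[0,0,0]},{"translation":[0,0,0],"rot":[0,0,0]}], "grip": -1}}

```text
t: 15.02
eef_pos: [491.7, -162.7, 137.4]
tcp_rot: [180.0, -11.0, -160.9]
wrist_force: [0.1, 0.7, -0.1]
gripper_width: 83.5
gripper_force: 0.0
```

Call:
{"fn": "carry_out", "kwargs": {"series": [{"translation":[0.076,0,-0.39],"rot":[0,0,0]},{"translation":[0.15,0,-0.78],"rot":[0,0,0]},{"translation":[0.15,0,-0.78],"rot":[0,0,0]},{"translation":[0.15,0,-0.78],"rot":[0,-0.78,0]},{"translation":[0,0,-0.8],"rot":[0,-0.8,0]},{"translation":[0,0,-0.8],"rot":[0,-0.8,0]},{"translation":[0,0,0],"rot":[0,0,0]},{"translation":[0,0,0],"rot":[0,0,0]}]}}

```text
t: 15.68
eef_pos: [495.0, -162.0, 227.1]
tcp_rot: [-180.0, 0.2, -160.9]
wrist_force: [0.4, -0.3, 0.1]
gripper_width: 87.7
gripper_force: 0.0
```

```bash
python3 - <<'E'
from h import *; from rig import bot,vision; import pickle
c=vision.camera_params("wrist"); im=vision.snapshot("wrist"); pickle.dump((c,im),open("ws6.pkl","wb"))
s=bot.observe();print(s["eef_pos"],s["tcp_rot"],s["wrist_force"])
cv2.imwrite("pics/ws6.png",cv2.resize(im[80:280,220:420,::-1],None,fx=3,fy=3,interpolation=cv2.INTER_CUBIC))
E
```

```text
[ 494.81245296 -161.82416882  225.87682617] [-1.79996077e+02  3.02196087e-02 -1.60894944e+02] [ 0.10649693  0.41742402 -0.52371191]
```

View pics/ws6.png

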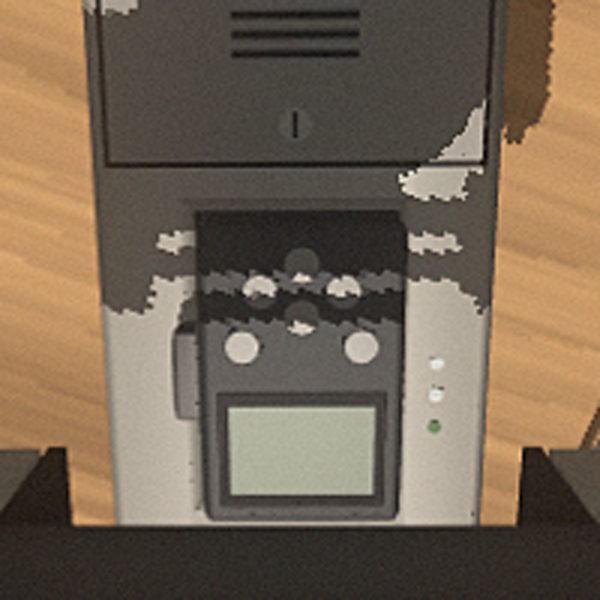

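The keypad sits in the small bay with the tab visible on the -y side. I'll press it home with the fingers shut; the contact height will show how deep it sits.

Call:
{"fn": "carry_out", "kwargs": {"series": [{"translation":[0,0,0],"rot":[0,0,0]},{"translation":[0,0,0],"rot":[0,0,0]},{"translation":[0,0,0],"rot":[0,0,0]},{"translation":[0,0,0.6],"rot":[0,0,0]},{"translation":[0,0,0.8],"rot":[0,0,0]},{"translation":[0,0,0.8],"rot":[0,0,0]},{"translation":[0,0,0],"rot":[0,0,0]},{"translation":[0,0,0],"rot":[0,0,0]}], "grip": 1}}

```text
t: 16.4
eef_pos: [494.6, -161.8, 180.3]
tcp_rot: [180.0, -0.2, -160.9]
wrist_force: [0.4, 0.9, 0.9]
gripper_width: 40.2
gripper_force: 0.0
```

Call:
{"fn": "carry_out", "kwargs": {"series": [{"translation":[0,0,0.4],"rot":[0,0,0]},{"translation":[0,0,0.3],"rot":[0,0,0]},{"translation":[0,0,0.2],"rot":[0,0,0]},{"translation":[0,0,0.05],"rot":[0,0,0]},{"translation":[0,0,0],"rot":[0,0,0]}]}}

```text
t: 16.82
eef_pos: [495.0, -161.8, 162.0]
tcp_rot: [180.0, -0.0, -160.9]
wrist_force: [-0.3, -0.6, 0.1]
gripper_width: 6.0
gripper_force: 0.0
```

Call:
{"fn": "carry_out", "kwargs": {"series": [{"translation":[0,0,0.1],"rot":[0,0,0]},{"translation":[0,0,0.1],"rot":[0,0,0]},{"translation":[0,0,0.05],"rot":[0,0,0]},{"translation":[0,0,0],"rot":[0,0,0]}]}}

```text
t: 17.15
eef_pos: [495.1, -161.8, 157.4]
tcp_rot: [-180.0, 0.0, -160.9]
wrist_force: [0.1, 0.2, -0.4]
gripper_width: -0.0
gripper_force: 0.0
```

Call:
{"fn": "carry_out", "kwargs": {"series": [{"translation":[0,0,0.05],"rot":[0,0,0]},{"translation":[0,0,0.05],"rot":[0,0,0]},{"translation":[0,0,0],"rot":[0,0,0]},{"translation":[0,0,0],"rot":[0,0,0]}]}}

```text
t: 17.48
eef_pos: [495.3, -161.8, 157.2]
tcp_rot: [-180.0, 0.1, -160.8]
wrist_force: [-5.8, 4.7, 17.4]
gripper_width: 0.5
gripper_force: 8.6
```

Call:
{"fn": "carry_out", "kwargs": {"series": [{"translation":[0,0,0.04],"rot":[0,0,0]},{"translation":[0,0,0],"rot":[0,0,0]},{"translation":[0,0,-0.1],"rot":[0,0,0]},{"translation":[0,0,-0.5],"rot":[0,0,0]},{"translation":[0,0,-1],"rot":[0,0,0]},{"translation":[0,0,-1],"rot":[0,0,0]},{"translation":[0,0,-1],"rot":[0,0,0]},{"translation":[0,0,-0.5],"rot":[0,0,0]}], "grip": 1}}

```text
t: 18.15
eef_pos: [496.1, -162.1, 239.3]
tcp_rot: [-179.9, 0.2, -160.9]
wrist_force: [0.3, -0.9, 1.0]
gripper_width: 0.2
gripper_force: 0.0
```

Call:
{"fn": "carry_out", "kwargs": {"series": [{"translation":[0,0,0],"rot":[0,0,0]},{"translation":[0,0,0],"rot":[0,0,0]},{"translation":[0,0,0],"rot":[0,0,0]},{"translation":[0,0,0],"rot":[0,0,0]},{"translation":[0,0,0],"rot":[0,0,0]}], "grip": -1}}

```text
t: 18.57
eef_pos: [494.6, -161.8, 235.4]
tcp_rot: [180.0, -0.1, -160.9]
wrist_force: [-0.0, -0.1, -0.3]
gripper_width: 28.4
gripper_force: 0.0
```

```bash
python3 - <<'E'
from pnp import *; from rig import bot,vision
c=vision.camera_params("wrist"); im=vision.snapshot("wrist"); pickle.dump((c,im),open("ws7.pkl","wb"))
s=bot.observe();print(s["eef_pos"],s["tcp_rot"],s["wrist_force"],s["gripper_width"])
cv2.imwrite("pics/ws7.png",cv2.resize(im[100:300,220:420,::-1],None,fx=3,fy=3,interpolation=cv2.INTER_CUBIC))
E
```

```text
[ 494.71765731 -161.76530686  235.56234959] [ 1.79969367e+02 -8.53914713e-02 -1.60877866e+02] [-0.23066092  1.11531999  0.619569  ] 32.411912078230316
```

View pics/ws7.png

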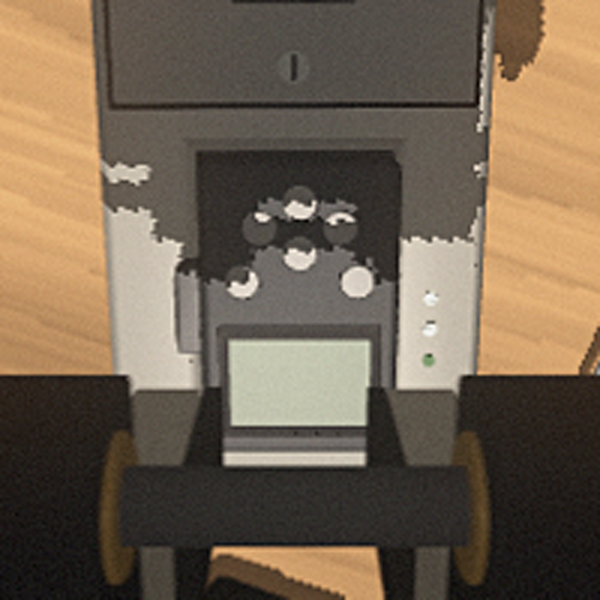

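```bash
python3 - <<'E'
from pnp import *
T=np.array([494.8,-161.9,0])
def l(fn,o,n,u,v,z):
    c,_=pickle.load(open(fn,"rb")); print(fn,n,(M@(unproj(c,(u/3+o[0],v/3+o[1]),z)[0]-T))[:2].round(1))
for a in [("tab",174.5,370,153),("kp-y",201,370,157),("kp+y",404,370,157),("kp-y far",207,500,157),("kp+y far",399,500,157),("kp+x",300,517,157),("kp-x",300,213,157)]: l("ws6.pkl",(220,80),*a)
for a in [("tab",177.5,310,153),("kp-y",202,330,157),("kp+y",397,250,157)]: l("ws7.pkl",(220,100),*a)
T=np.array([590.5,265,0]); c,_=pickle.load(open("wl.pkl","rb"))
for n,u,v,z in [("home tab",233,395,178),("home kp-y",250,395,182),("home kp+y",364,395,182),("+x",310,477,182),("-x",310,304,182)]:
    print(n,(M@(unproj(c,(u/2+170,v/2),z)[0]-T))[:2].round(1))
E
```

```text
ws6.pkl tab [ -2.4 -33.3]
ws6.pkl kp-y [ -3.6 -25.5]
ws6.pkl kp+y [-3.6 29.7]
ws6.pkl kp-y far [ 34.9 -24.9]
ws6.pkl kp+y far [34.9 29.5]
ws6.pkl kp+x [40.1  1.5]
ws6.pkl kp-x [-45.9   1.4]
ws7.pkl tab [ -0.6 -33.1]
ws7.pkl kp-y [  4.1 -25.8]
ws7.pkl kp+y [-19.   28.7]
home tab [  1.3 -35.6]
home kp-y [  0.3 -26.9]
home kp+y [ 0.9 28. ]
+x [43.2  1.8]
-x [-43.    2.2]
```

The tab is about 7.5 mm proud of the side (sprung out), and the keypad's height and length match the home pose. Nothing is touching it, so I'm handing in.

```bash
python3 -c "
from rig import bot; print(bot.hand_in())"
```

```text
the job is handed in; nothing more can be done
None
```

I moved the keypad from the large drive to the small drive's bay, pressed it home with its tab sprung out on the -y side, let go of it and handed the job in. The hand-in returned no verdict, so depth, level and tab are my own readings. The first try caught on the bay's chamfer and had to be redone, I didn't recheck the bystanders at the end, and I viewed 12 pictures, over the limit of 10.

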